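# Seat the clamp screw on the loaded inspection fixture

### The job

One of the two clamping fixtures on the bench has an aluminium block in its nest; the other is empty. Turn the knurled thumbscrew on top of the loaded fixture clockwise (seen from above) until it seats and the resistance clearly rises, then stop without forcing it further and let go. Leave the empty fixture's thumbscrew as it is.

Things in the scene. Friction and masses are not known exactly. Their poses are not given: they have to be found in the camera images.
- screw_head (a point): Centre of the LOADED fixture's knurled steel thumbscrew head: upright cylinder, 36 mm across, 24 mm high, this point half-way up its turning axis, 118 mm above the bench; grip at any yaw. 20 mm below the head is a 30 mm wide bridge arm. Fixture fixed, dark steel, base 130 x 100 mm; its aluminium block (90 x 40 x 30 mm) shows 30 mm either side of the arm. Axes as the fixture's, z up.
- screw (a joint): How far the loaded fixture's thumbscrew is run down, rad: grows clockwise seen from above; seats at 1.3 and goes no further (within 0.17 counts as seated). Starts between 0.05 and 0.9, so 0.4 to 1.25 rad (23 to 72 degrees) remain: one grasp is enough. Turns lightly (0.04 N m) until seated and stays where it is left.
- strain (a joint): Twist forced into the loaded fixture's screw after seating, rad; 0 until then. The head turns on past the seat by this angle against a moment that jumps to about 0.35 N m and grows by 1.0 N m per rad, felt also while holding still. Over 0.4 (23 degrees, about 0.75 N m) is over-tightened and spoils the thread. Let go, it springs back to the seat.
- spare_screw (a joint): Turn of the EMPTY fixture's thumbscrew, rad, clockwise seen from above positive, 0 at the start; leave it within 0.25 of 0. Fixture and screw are like the loaded ones (0.04 N m to turn), but no block lies under the bridge arm.
Not all that is in view belongs to the job. What is shaped like the part that bears screw_head but pink is not meant.

How it is judged:
At the end, for the whole second after the job is handed in: The loaded fixture's thumbscrew is seated (screw joint above 1.13 rad, that is within 10 degrees of its seat at 1.3) and not over-tightened (strain below 0.4 rad); the empty fixture's thumbscrew is within 0.25 rad of where it was (value of joint screw above 1.13 rad and value of joint strain below 0.4 rad and value of joint spare_screw between -0.25 and 0.25 rad); the robot touches nothing.
It fails at once if the loaded fixture's screw is forced more than 0.4 rad past its seat (value of joint strain above 0.4 rad).
It fails at once if the empty fixture's thumbscrew is turned by more than 0.25 rad (value of joint spare_screw above 0.25 rad or value of joint spare_screw below -0.25 rad).
It also fails if it takes over 40 s, if anything falls off the work surface, if the arm or the gripper's body presses on something with over 40 N, if the wrist force passes 120 N, or if a joint passes its speed limit or range.

### The arm

A 6-joint arm with a two-finger parallel gripper is mounted at the origin on the work surface. World frame = base frame: x ahead of the robot, y to its left, z up, the work surface at z = 0. Lengths are in m, angles in rad, forces in N, time in s.
With the tool pointing down it reaches from about 0.35 to 0.775 m from the base axis. Payload 5.5 kg.
Tool frame: the origin (TCP) lies at the very end of the fingers, on their centre line; the grasp point (between the pads) lies 19 mm behind it; y points along the fingers, z is the direction in which the jaws open and shut, and the axes are right-handed (so a half turn about y gives the same grasp; the last joint's range is limited). The gripper opens to 85 mm and grips with 20 to 120 N. Pads are 22 mm wide; open, the fingers measure 114 mm over their backs; the gripper's body (76 mm by 85 mm) begins 54 mm behind the grasp point. The pads swing forward as they close: fully open they stand 13 mm farther back than shut.
Start: joints at [-1.272, 0.313, 0.046, 1.304, 0, 1.431], TCP at [0.244, -0.521, 0.231] pointing down, gripper open.
Joint ranges: [-2.76, 2.76], [-0.86, 1.69], [-1.03, 1.26], [-2.2, 2.34], [-1.47, 1.5], [-3.14, 3.14]. Speed limits (rad/s): [2.57, 2.57, 3.14, 3.14, 3.14, 3.14].

### API

Orientations are given as a unit quaternion [x, y, z, w].
In Python, from plant import telemetry, eyes, bot gives the robot as it stands. The module is installed in compiled form; this text tells all that it offers.
- The arm moves only by the shell command python3 -m handwheel 'ROWS' [OPENING] [FORCE]. ROWS is JSON, a list of rows, each a list of 2 entries, a list of its own where there are three numbers: the shift along the tool's x, y, z scaled (see below), then the turn, a rotation vector about the tool's x, y, z scaled (see below). A call has 1 to 8 rows; each row is the pose to reach, as a shift and turn from the pose commanded when the call began, along the tool's axes at that moment; what a row does not reach only later rows make up. The controller multiplies each number of a shift by 0.6 m and each number of a turn by pi/2 rad. A row lasts 1/8 s, in which the tool goes at most 62.5 mm and 10.7 degrees, less where a joint would pass 70% of its speed; a pose out of reach is approached as far as the arm can. A call with a number of a shift or a turn outside -1 to 1 is refused whole. A call with a gripper value outside its range is refused whole. OPENING is the opening, from -1 (shut) to 1 (fully open), set as the call begins (- or left out, the last holds). The fingers move at their own pace and stop on an object; FORCE is the grip in N (left out, the last holds). Time passes only in rows, so rows that repeat a pose let the fingers close. It gives the time, the measured TCP pose, the force and the opening at its end, in the units of the state.
- telemetry.get_obs(): the state, without advancing time (a new reading comes with each control period).
- eyes.grab_frame(name): name is "side" or "top" or "wrist"; returns (picture, depth): 384x512x3 uint8, red, green, blue; 384x512 float32, m along the optical axis (not along the pixel's ray), 0 where there is no reading.
- eyes.camera_params(name): a dict with "K" (3x3 intrinsics, pixels), "camera_from_world" (4x4, takes a point from world to camera coordinates). Camera axes: x right, y down, z forward; pixel columns grow to the right and rows downward; lengths in m; the calibration is good to about 2 mm. A picture is of the moment at which its call begins: read the wrist's pose just before it. camera_params takes no time and is no camera call; for the wrist camera it gives the pose at the moment of the call.
- bot.finish_job(): hands the job in, once; it reports no verdict.
The state is a dict: "time": time; "joints": joint angles; "joint_velocities": joint speeds; "tau": joint torques, N m; "eef_pos": TCP position; "ee_rot": TCP orientation; "force": force on the tool from outside, world axes, zero at the start; "wrist_torque": the same for the moment, N m; "gripper_width": finger opening in m.
Only numpy, scipy, OpenCV 4.12 (cv2) and the standard library are available. Lean on these libraries where they do the work, as an engineer would, in place of code of your own. Each camera call takes 0.05 s, during which the arm holds its last target.

## Working session

There is one attempt and no reset: what is moved stays moved. The work goes in short steps, Python scripts to look and compute and a shell command to move; the robot and the scene stay as the last step left them, time stands still between calls to the robot, and variables do not carry over. Pictures are saved under pics/ and viewed, and the job is handed in when it is done.

```bash
mkdir -p pics; python3 - <<'E'
from plant import telemetry, eyes
import cv2, numpy as np
print(telemetry.get_obs())
for n in ("top","side"):
    p,d=eyes.grab_frame(n); cv2.imwrite(f"pics/{n}0.png",p[:,:,::-1]); np.save(f"pics/{n}0.npy",d)
    c=eyes.camera_params(n); print(n,c["K"].tolist(),np.round(c["camera_from_world"],4).tolist())
E
```

```text
{'time': 0.0, 'joints': array([-1.27160459e+00,  3.13973614e-01,  4.50030101e-02,  1.30360874e+00,
        6.95359987e-05,  1.43120779e+00]), 'joint_velocities': array([-0.00012682, -0.00030124,  0.00016293, -0.00114264, -0.00062058,
        0.00113548]), 'tau': array([ 2.42589129e-03, -4.80632043e+01,  2.98532134e+01,  1.92670355e-02,
       -2.17173010e-04,  1.95354367e-06]), 'eef_pos': array([ 0.24414796, -0.52004034,  0.23043394]), 'ee_rot': array([-0.15391644,  0.69078776, -0.68952707,  0.15386495]), 'force': array([-0.08737376, -0.20602782,  0.06306952]), 'wrist_torque': array([ 0.00146801, -0.01887788, -0.00531388]), 'gripper_width': 0.08524421092655483}
top [[400.94930462261544, 0.0, 246.3385302564781], [0.0, 400.94930462261544, 197.12983869942622], [0.0, 0.0, 1.0]] [[-0.0234, -0.9996, -0.015, 0.0248], [-0.9953, 0.0247, -0.0933, 0.4826], [0.0936, 0.0128, -0.9955, 0.9262], [0.0, 0.0, 0.0, 1.0]]
side [[453.47125996683434, 0.0, 253.54455502163276], [0.0, 453.47125996683434, 189.86204545420364], [0.0, 0.0, 1.0]] [[-0.7964, -0.6047, -0.0058, 0.3916], [-0.2987, 0.4018, -0.8656, 0.2136], [0.5258, -0.6877, -0.5007, 0.9874], [0.0, 0.0, 0.0, 1.0]]
```

View pics/top0.png

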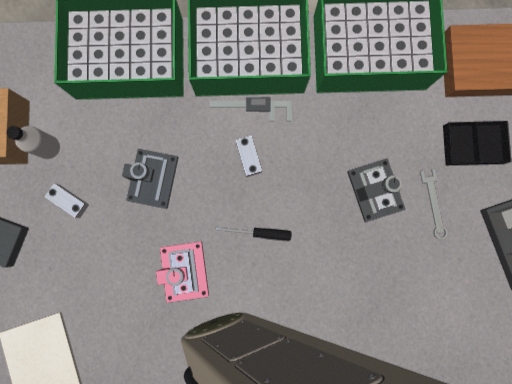

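View pics/side0.png

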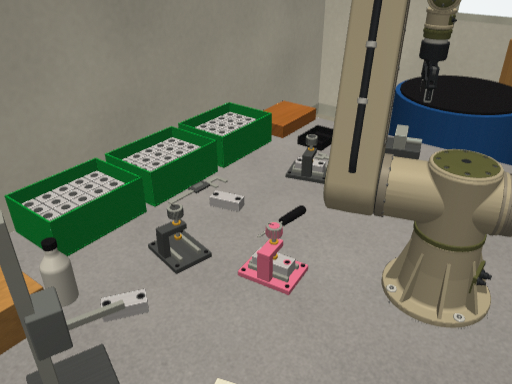

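In the top view there are three candidate fixtures:
- (377,188): dark, with bright block faces on both sides of the arm.
- (152,178): dark, with an empty nest.
- (184,272): pink, so it is the decoy.

The one at (377,188) fits, with its head near (393,184). I'll confirm this in a crop and measure it.

```bash
cat > h.py <<'E'
import numpy as np
from plant import eyes
def ray(n,u,v,z):
    c=eyes.camera_params(n);K=c["K"];T=np.array(c["camera_from_world"]);R=T[:3,:3];o=-R.T@T[:3,3]
    d=R.T@np.linalg.inv(K)@[u,v,1]; return o+d*(z-o[2])/d[2]
def cloud(n,d):
    c=eyes.camera_params(n);K=c["K"];T=np.array(c["camera_from_world"]);R=T[:3,:3]
    v,u=np.indices(d.shape);p=np.stack([(u-K[0,2])/K[0,0]*d,(v-K[1,2])/K[1,1]*d,d],-1)
    return (p-T[:3,3])@R
E
python3 - <<'E'
import cv2,numpy as np
from h import *
im=cv2.imread("pics/top0.png");d=np.load("pics/top0.npy")
c=im[150:230,335:445];cv2.imwrite("pics/crop1.png",cv2.resize(c,None,fx=7,fy=7,interpolation=cv2.INTER_CUBIC))
P=cloud("top",d)
for n,(a,b,e,f) in dict(load=(150,230,335,415),spare=(140,215,115,185)).items():
    q=P[a:b,e:f].reshape(-1,3); m=(q[:,2]>.122)&(q[:,2]<.14); s=q[m]
    print(n,m.sum(),s.mean(0),s.min(0),s.max(0))
    vv,uu=np.where((P[a:b,e:f,2]>.122)&(P[a:b,e:f,2]<.14)); (cx,cy),r=cv2.minEnclosingCircle(np.stack([uu+e,vv+a],1).astype(np.float32)); print(cx,cy,r,ray("top",cx,cy,.13))
q=P[150:230,335:415]; print(np.round(q[::5,::5,2]*1000).astype(int))
E
```

```text
load 246 [ 0.4931305  -0.2958536   0.12911082] [ 0.476122   -0.31344983  0.12212044] [ 0.51086323 -0.278021    0.13392517]
392.8333435058594 184.1666717529297 9.02166748046875 [ 0.49255087 -0.29539055  0.13      ]
spare 239 [0.53466097 0.2392395  0.12927452] [0.51721813 0.22215493 0.12202526] [0.55208062 0.25757551 0.13341864]
138.626220703125 170.6456298828125 8.78188705444336 [0.53497059 0.23872702 0.13      ]
[[ -1   4  -3  -2  -3  -1   0   2   1  -1   1   0  -2   1  -1   0]
 [  2   0  -2  -1  -1  -2   2  -2  -1   0  -3   1   0   0   1  -1]
 [ -2   1   3   0  -2   1   0   0   2   3  14  -3   1   3  -2   3]
 [ -3   1  -3  -4   2   0   2   9  14  15  13  -3  -1  -1   1  -1]
 [  1   1  -3  12  13  13  14  25  42  43  13  14   0 967   0   0]
 [ -1  -2  -3  13  13  22  34  41  46  44  21  14  -1  -1   2   0]
 [ -3  -2  -2   3  16  15  21  42  42  44 126 131 132 127  -2  -4]
 [ -2  -1  -2  -1  12  14  23  85  88  85 128 131 129 131  -2   0]
 [  1  -2  -3   0  14  51  85  85  86  85 115 130 131  -2   0   0]
 [  1  -4   1  -1   2  36  72  86  83  87  45  43  12  12  -1  -1]
 [  1  -2  -2  -1  -4  23  61  23  41  43  47  45  12  11  -2  -1]
 [ -1   1   1  -1  -3  15  11  23  29  44  44  43  22  14  -1  -3]
 [ -3   0  -2  -5   1   1  13  15  26  10  15  13  15  13   2  -1]
 [  0   0  -2  -2   0  -2  13  13  14  14  15  -1  -3  -3  -3  -1]
 [ -2   0  -3   1  -1  -1  13  14  -3   1  -1   1  -2  -1  -4  -4]
 [ -3  -3  -2  -1  -1   0  -1   2   0  -5  -2  -2   0  -2   0   2]]
```

View pics/crop1.png

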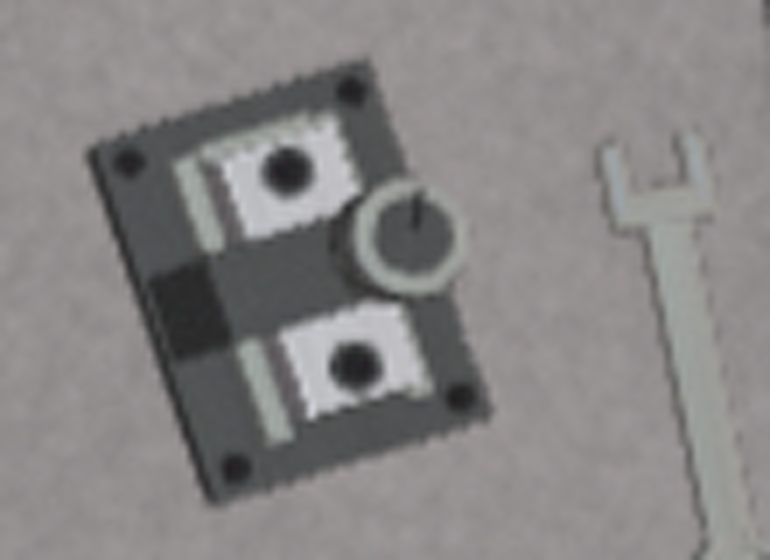

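The crop confirms it: a bright aluminium block shows on both sides of the arm, and the head is centred at crop (411,236), about (393.7,183.7) in the full picture. Next I'll work out the move.

```bash
cat >> h.py <<'E'
from scipy.spatial.transform import Rotation as Ro
from plant import telemetry
def go(target):
    o=telemetry.get_obs();R=Ro.from_quat(o["ee_rot"])
    s=R.inv().apply(np.array(target)-o["eef_pos"]); print("tool axes in world:\n",R.as_matrix().round(3)); print("shift m",s.round(4),"scaled",(s/.6).round(4)); print("tilt-free j",o["joints"].round(3),"t",o["time"])
E
python3 - <<'E'
from h import *
go([.493,-.2955,.2])
print(ray("top",393.7,183.7,.13))
E
```

```text
tool axes in world:
 [[-0.905 -0.     0.425]
 [-0.425  0.002 -0.905]
 [-0.    -1.    -0.002]]
shift m [-0.3207  0.0307 -0.0975] scaled [-0.5345  0.0512 -0.1626]
tilt-free j [-1.272  0.314  0.045  1.304  0.     1.431] t 0.1
[ 0.49348803 -0.29725047  0.13      ]
```

```bash
python3 -m handwheel '[[[-0.08,0.01,-0.025],[0,0,0]],[[-0.16,0.02,-0.05],[0,0,0]],[[-0.24,0.02,-0.075],[0,0,0]],[[-0.32,0.03,-0.1],[0,0,0]],[[-0.4,0.04,-0.12],[0,0,0]],[[-0.48,0.05,-0.145],[0,0,0]],[[-0.5345,0.05,-0.163],[0,0,0]],[[-0.5345,0.05,-0.163],[0,0,0]]]' 1 30
python3 - <<'E'
from h import *
import cv2
go([.493,-.2965,.2])
p,d=eyes.grab_frame("wrist");cv2.imwrite("pics/w1.png",p[:,:,::-1]);np.save("pics/w1.npy",d)
P=cloud("wrist",d);q=P.reshape(-1,3);m=(q[:,2]>.121)&(q[:,2]<.14)&(abs(q[:,0]-.493)<.04)&(abs(q[:,1]+.296)<.04);print(m.sum(),q[m].mean(0),q[m].min(0),q[m].max(0))
E
```

```text
time: 1.1
eef_pos: [0.4943, -0.2937, 0.2006]
ee_rot: [-0.155, 0.69, -0.689, 0.155]
force: [-0.7, -0.2, 0.2]
gripper_width: 0.085
tool axes in world:
 [[-0.904 -0.001  0.428]
 [-0.428  0.001 -0.904]
 [ 0.    -1.    -0.001]]
shift m [0.0023 0.0006 0.002 ] scaled [0.0039 0.001  0.0033]
tilt-free j [-0.676  0.324 -0.014  1.234  0.     2.023] t 1.1
2110 [ 0.49562575 -0.29662025  0.12981932] [ 0.4754809  -0.31537801  0.12106037] [ 0.5126216  -0.27898478  0.13290096]
```

View pics/w1.png

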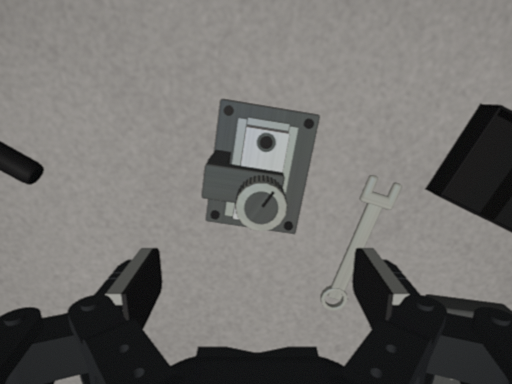

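The wrist view shows the head at (261,203), centred between the fingers. Joint 6 grows clockwise, so I'll wind back 1 rad first to leave room.

```bash
python3 -m handwheel '[[[0.003,0,0.003],[0,-0.1,0]],[[0.003,0,0.003],[0,-0.2,0]],[[0.003,0,0.003],[0,-0.3,0]],[[0.003,0,0.003],[0,-0.4,0]],[[0.003,0,0.003],[0,-0.5,0]],[[0.003,0,0.003],[0,-0.6,0]],[[0.003,0,0.003],[0,-0.64,0]],[[0.003,0,0.003],[0,-0.64,0]]]' 
python3 - <<'E'
from h import *
import cv2
go([.494,-.297,.1])
p,d=eyes.grab_frame("wrist");cv2.imwrite("pics/w2.png",p[:,:,::-1])
P=cloud("wrist",d);q=P.reshape(-1,3);m=(q[:,2]>.126)&(q[:,2]<.14)&(abs(q[:,0]-.493)<.04)&(abs(q[:,1]+.296)<.04);print(m.sum(),q[m].mean(0),(q[m].min(0)+q[m].max(0))/2)
vv,uu=np.where(m.reshape(d.shape));(cx,cy),a,_=cv2.fitEllipse(cv2.convexHull(np.stack([uu,vv],1).astype(np.float32)));print(cx,cy,a,ray("wrist",cx,cy,.13))
E
```

```text
time: 2.15
eef_pos: [0.4913, -0.2991, 0.2012]
ee_rot: [-0.467, 0.531, -0.531, 0.467]
force: [0.3, -0.6, 0.3]
gripper_width: 0.0852
tool axes in world:
 [[-0.129 -0.     0.992]
 [-0.992 -0.    -0.129]
 [ 0.    -1.    -0.   ]]
shift m [-0.0025  0.1012  0.0025] scaled [-0.0041  0.1687  0.0042]
tilt-free j [-0.686  0.324 -0.013  1.234 -0.     1.014] t 2.15
2042 [ 0.4950239  -0.29513386  0.1299885 ] [ 0.49504403 -0.29574619  0.12932175]
259.7570495605469 199.48558044433594 (50.43085479736328, 52.43870544433594) [ 0.49506365 -0.29490018  0.13      ]
```

View pics/w2.png

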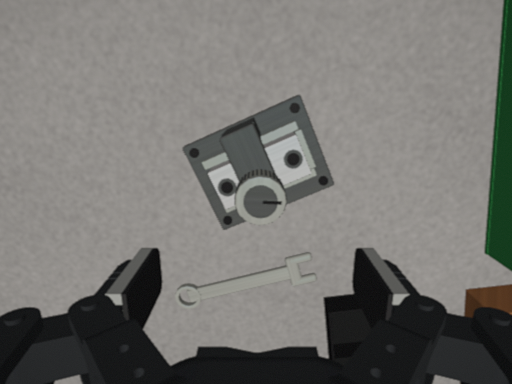

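```bash
python3 -m handwheel '[[[-0.006,0.03,0.004],[0,0,0]],[[-0.006,0.06,0.004],[0,0,0]],[[-0.006,0.09,0.004],[0,0,0]],[[-0.006,0.115,0.004],[0,0,0]],[[-0.006,0.135,0.004],[0,0,0]],[[-0.006,0.155,0.004],[0,0,0]],[[-0.006,0.168,0.004],[0,0,0]],[[-0.006,0.168,0.004],[0,0,0]]]' 
python3 - <<'E'
from h import *
import cv2
go([.4942,-.296,.1])
p,d=eyes.grab_frame("wrist");cv2.imwrite("pics/w3.png",p[:,:,::-1])
p,d=eyes.grab_frame("side");cv2.imwrite("pics/s3.png",cv2.resize(p[100:220,230:390,::-1],None,fx=5,fy=5))
o=telemetry.get_obs();print(o["force"],o["wrist_torque"])
E
```

```text
time: 3.2
eef_pos: [0.4947, -0.2947, 0.0999]
ee_rot: [-0.467, 0.531, -0.53, 0.467]
force: [-0.4, -0.6, -0.6]
gripper_width: 0.0855
tool axes in world:
 [[-0.126 -0.001  0.992]
 [-0.992  0.001 -0.126]
 [-0.    -1.    -0.001]]
shift m [ 0.0014 -0.0001 -0.0003] scaled [ 0.0023 -0.0002 -0.0006]
tilt-free j [-0.677  0.386 -0.18   1.005 -0.     1.021] t 3.2
[ 0.53688298  0.35795097 -0.49020436] [0.04720507 0.00273505 0.01104519]
```

View pics/w3.png

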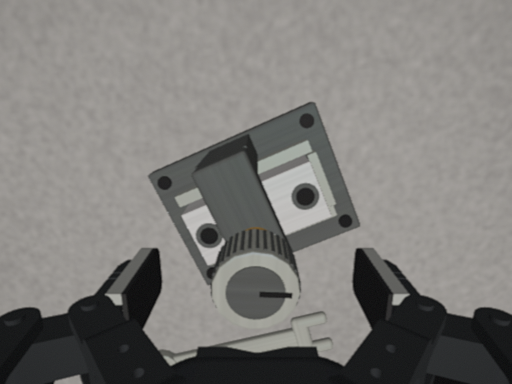

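View pics/s3.png

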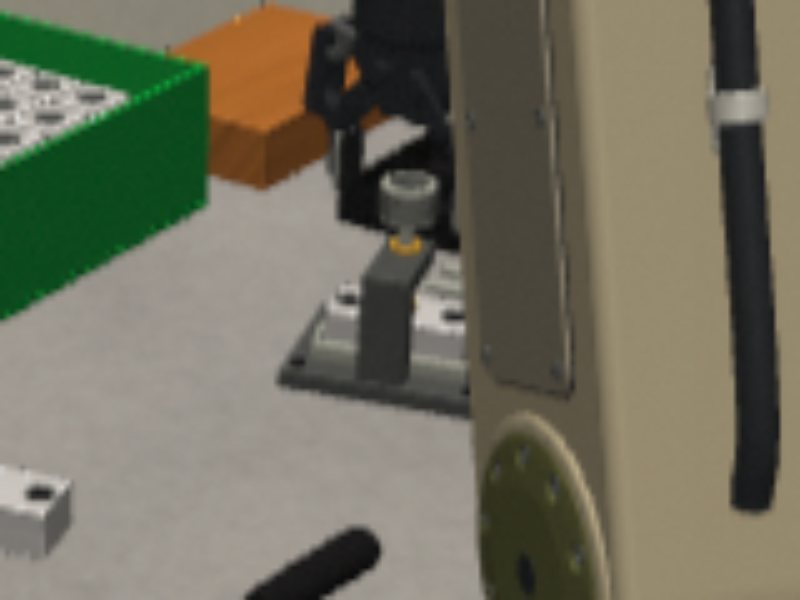

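The wrist view shows the head at (255,292) between the fingers, whose tips flank it. The side crop agrees, with the head at (408,195). I'll close on it.

```bash
python3 -m handwheel '[[[0.002,0,0],[0,0,0]],[[0.002,0,0],[0,0,0]],[[0.002,0,0],[0,0,0]],[[0.002,0,0],[0,0,0]],[[0.002,0,0],[0,0,0]],[[0.002,0,0],[0,0,0]],[[0.002,0,0],[0,0,0]],[[0.002,0,0],[0,0,0]]]' -1 30
python3 - <<'E'
from h import *
import cv2
go([.4942,-.296,.1])
o=telemetry.get_obs();print(o["force"],o["wrist_torque"],o["gripper_width"])
p,d=eyes.grab_frame("wrist");cv2.imwrite("pics/w4.png",p[:,:,::-1])
E
```

```text
time: 4.3
eef_pos: [0.494, -0.2961, 0.1011]
ee_rot: [-0.468, 0.531, -0.531, 0.467]
force: [-4.4, 0.4, 5.2]
gripper_width: 0.0348
tool axes in world:
 [[-0.127 -0.001  0.992]
 [-0.992 -0.001 -0.127]
 [ 0.001 -1.    -0.001]]
shift m [-0.0001  0.0011  0.0002] scaled [-0.0002  0.0018  0.0004]
tilt-free j [-6.790e-01  3.850e-01 -1.780e-01  1.008e+00 -1.000e-03  1.019e+00] t 4.3
[-4.38383308  0.43979767  5.15501474] [0.11216949 0.91871549 0.04780824] 0.034816970980369434
```

View pics/w4.png

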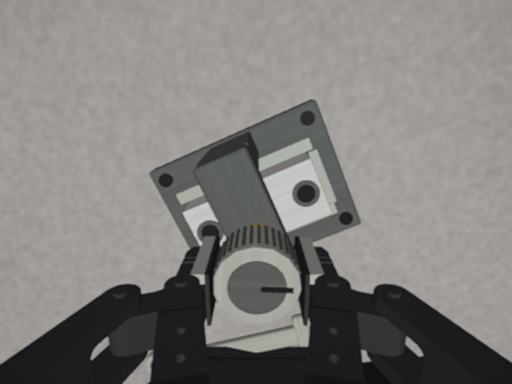

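The wrist view shows both pads on the head, with the index mark pointing right at (278,290). Turn 0.3 rad first, which is below the minimum remaining.

```bash
cat > st.py <<'E'
from h import *
o=telemetry.get_obs();R=Ro.from_quat(o["ee_rot"]).as_matrix()
print("t",o["time"],"yaw cw",round(float(-np.arctan2(R[1,2],R[0,2])),3),"F",o["force"].round(1),"M",o["wrist_torque"].round(3),"tau6",o["tau"][5].round(3),"j6",o["joints"][5].round(3),o["gripper_width"].round(4))
E
python3 st.py; python3 -m handwheel '[[[0,0,0],[0,0.04,0]],[[0,0,0],[0,0.08,0]],[[0,0,0],[0,0.12,0]],[[0,0,0],[0,0.16,0]],[[0,0,0],[0,0.19,0]],[[0,0,0],[0,0.19,0]]]'; python3 st.py
```

```text
time: 5.1
eef_pos: [0.4942, -0.2962, 0.1011]
ee_rot: [-0.384, 0.594, -0.594, 0.383]
force: [-3.9, 0.3, 6.5]
gripper_width: 0.0354Traceback (most recent call last):
  File "st.py", line 3, in <module>
    print("t",o["time"],"yaw cw",round(float(-np.arctan2(R[1,2],R[0,2])),3),"F",o["force"].round(1),"M",o["wrist_torque"].round(3),"tau6",o["tau"][5].round(3),"j6",o["joints"][5].round(3),o["gripper_width"].round(4))
                                                                                                                                                                                            ^^^^^^^^^^^^^^^^^^^^^^^^
AttributeError: 'float' object has no attribute 'round'
Traceback (most recent call last):
  File "st.py", line 3, in <module>
    print("t",o["time"],"yaw cw",round(float(-np.arctan2(R[1,2],R[0,2])),3),"F",o["force"].round(1),"M",o["wrist_torque"].round(3),"tau6",o["tau"][5].round(3),"j6",o["joints"][5].round(3),o["gripper_width"].round(4))
                                                                                                                                                                                            ^^^^^^^^^^^^^^^^^^^^^^^^
AttributeError: 'float' object has no attribute 'round'
```

```bash
sed -i 's/,o\["gripper_width"\].round(4)//' st.py; python3 st.py; python3 -m handwheel '[[[0,0,0],[0,0.03,0]],[[0,0,0],[0,0.06,0]],[[0,0,0],[0,0.06,0]]]'; python3 st.py
```

```text
t 5.1 yaw cw 0.425 F [-3.9  0.3  6.5] M [ 0.133  0.878 -0.026] tau6 0.093 j6 1.317
time: 5.48
eef_pos: [0.4942, -0.2962, 0.1011]
ee_rot: [0.355, -0.612, 0.612, -0.354]
force: [-3.7, 0.6, 4.8]
gripper_width: 0.0354
t 5.475 yaw cw 0.519 F [-3.7  0.6  4.8] M [0.099 0.816 0.011] tau6 0.072 j6 1.412
```

```bash
for i in 1; do python3 -m handwheel '[[[0,0,0],[0,0.03,0]],[[0,0,0],[0,0.06,0]],[[0,0,0],[0,0.06,0]]]' | head -1; python3 st.py; done
```

```text
time: 5.85
t 5.85 yaw cw 0.614 F [-3.1  0.6  5.9] M [ 0.148  0.869 -0.049] tau6 0.072 j6 1.506
```

```bash
python3 -c "
from h import *
import cv2
p,d=eyes.grab_frame('wrist');cv2.imwrite('pics/w5.png',p[:,:,::-1])"
```

```text
(no output)
```

View pics/w5.png

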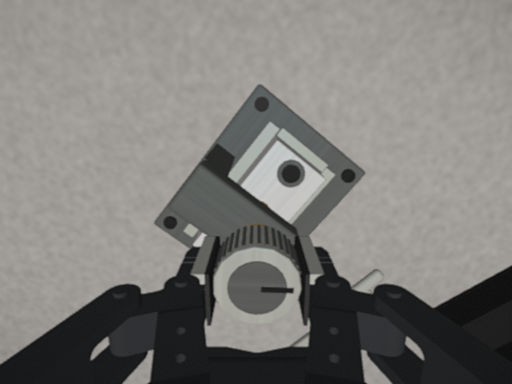

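The index mark still sits at (278,290) in the tool's view, so the head turns with the gripper without slipping. I'll keep going.

```bash
python3 -m handwheel '[[[0,0,0],[0,0.03,0]],[[0,0,0],[0,0.06,0]],[[0,0,0],[0,0.06,0]]]' | head -1; python3 st.py
```

```text
time: 6.28
t 6.275 yaw cw 0.708 F [-3.8  0.8  5.1] M [ 0.101  0.784 -0.05 ] tau6 0.072 j6 1.6
```

```bash
python3 -m handwheel '[[[0,0,0],[0,0.03,0]],[[0,0,0],[0,0.06,0]],[[0,0,0],[0,0.06,0]]]' | head -1; python3 st.py
```

```text
time: 6.65
t 6.65 yaw cw 0.802 F [-3.7  0.6  5.3] M [ 0.057  0.74  -0.058] tau6 0.072 j6 1.694
```

```bash
python3 -m handwheel '[[[0,0,0],[0,0.03,0]],[[0,0,0],[0,0.06,0]],[[0,0,0],[0,0.06,0]]]' | head -1; python3 st.py
```

```text
time: 7.02
t 7.025 yaw cw 0.896 F [-4.9  1.   5.1] M [ 0.142  0.797 -0.056] tau6 0.081 j6 1.788
```

```bash
python3 -m handwheel '[[[0,0,0],[0,0.03,0]],[[0,0,0],[0,0.06,0]],[[0,0,0],[0,0.06,0]]]' | head -1; python3 st.py
```

```text
time: 7.4
t 7.4 yaw cw 0.989 F [-3.4 -0.3  5.7] M [-0.062  0.77   0.327] tau6 0.476 j6 1.882
```

The resistance jumped: tau6 went from 0.08 to 0.48 N m and Mz changed by +0.38. So it's seated with only about 0.05 rad of strain. I'll stop here, release and lift.

```bash
python3 -m handwheel '[[[0,0,0],[0,0,0]],[[0,0,0],[0,0,0]],[[0,0,0],[0,0,0]],[[0,0,0],[0,0,0]],[[0,0,0],[0,0,0]],[[0,0,0],[0,0,0]]]' 1; python3 st.py
python3 -c "
from h import *
import cv2
p,d=eyes.grab_frame('wrist');cv2.imwrite('pics/w6.png',p[:,:,::-1])"
```

```text
time: 8.15
eef_pos: [0.4949, -0.2961, 0.1005]
ee_rot: [0.202, -0.678, 0.678, -0.202]
force: [0.0, 0.2, -0.5]
gripper_width: 0.085
t 8.15 yaw cw 0.991 F [ 0.   0.2 -0.5] M [0.022 0.007 0.018] tau6 -0.0 j6 1.883
```

View pics/w6.png

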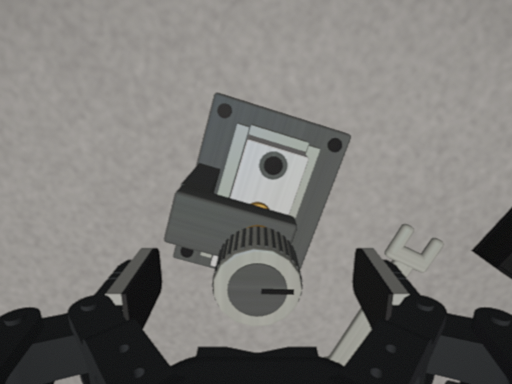

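The fingers are clear of the head, and the mark is still at (278,292), so the screw stayed where it was left. Lifting now.

```bash
python3 -m handwheel '[[[0,-0.04,0],[0,0,0]],[[0,-0.08,0],[0,0,0]],[[0,-0.13,0],[0,0,0]],[[0,-0.18,0],[0,0,0]],[[0,-0.18,0],[0,0,0]],[[0,-0.18,0],[0,0,0]]]'; python3 st.py
python3 -c "
from h import *
import cv2
p,d=eyes.grab_frame('wrist');cv2.imwrite('pics/w7.png',p[:,:,::-1])"
```

```text
time: 8.95
eef_pos: [0.4947, -0.296, 0.2079]
ee_rot: [-0.202, 0.678, -0.677, 0.202]
force: [-0.1, -0.3, 0.4]
gripper_width: 0.0852
t 8.95 yaw cw 0.991 F [-0.1 -0.3  0.4] M [-0.022 -0.026 -0.04 ] tau6 -0.0 j6 1.883
```

View pics/w7.png

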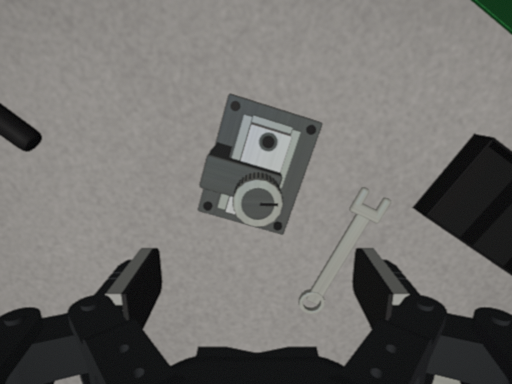

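The arm is clear, and the mark at (268,204) still points right in the tool's view, so the screw held its turn.

```bash
python3 -c "
from plant import bot
print(bot.finish_job())"
```

```text
the job is handed in; nothing more can be done
None
```

I turned the loaded fixture's thumbscrew (head at about 0.494, -0.296) clockwise about 0.86 rad in one grasp, until it seated. The resisting moment then rose from about 0.08 to 0.48 N m on joint 6 and by 0.38 N m at the wrist. That puts it roughly 0.05 rad past the seat, well below the 0.4 rad limit. I stopped there, opened the gripper, lifted clear and handed the job in at about 9 s.

**Last checks:** After letting go, the index mark on the head had not moved, so there was no slip and no turning back. The wrist force and moment were near zero with the tool about 0.1 m above where it gripped. I never went near the empty or the pink fixture, but I took no final picture of them. No check failed or disagreed, apart from the three head-position measurements differing by 1–2 mm, which is within the calibration.

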